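Set up the gel caster: combs from the covered case into slotted guides

ROBOT

A 6-joint arm with a two-finger parallel gripper is mounted at the origin on a cart in front of the work surface, level with it; the furniture and walls round the work are solid. World frame = base frame: x ahead of the robot, y to its left, z up, the work surface at z = 0. Lengths are in mm, angles in degrees, forces in N, time in s.
With the tool pointing down it reaches from about 225 to 875 mm from the base axis. Payload 3.4 kg.
Tool frame: the origin (TCP) lies midway between the tips of the shut fingers; the grasp point (between the pads) lies 19 mm behind it (tcp_to_grasp is the distance from the TCP to the grasp point, in mm); z points along the fingers, y is the line along which they close (so a half turn about z gives the same grasp; the last joint's range is limited). The gripper opens to 85 mm and grips with 20 to 120 N. Pads are 22 mm wide; open, the fingers measure 114 mm over their backs; the gripper's body (76 mm by 85 mm) begins 54 mm behind the grasp point. The pads swing forward as they close: fully open they stand 13 mm farther back than shut.
Start: joints at [-81.188, 15.808, 86.224, -0, 77.962, -6.933], TCP at [156.027, -553.46, 231.328] pointing down, gripper open.
Joint ranges: [-165.64, 165.64], [-43.16, 119.46], [12.63, 154.43], [-67.54, 247.53], [6.08, 155.33], [-154.97, 154.97]. Speed limits (degrees/s): [147.25, 147.25, 180, 180, 180, 180].

INTERFACE

Orientations are given as a 3x3 rotation matrix whose columns are the frame's x, y, z axes.
In Python, from rig import * gives the robot as it stands.
- The arm moves only by the shell command python3 -m jog 'ROWS'. ROWS is JSON, a list that holds one entry, the list of rows, each a list of 7 numbers: the closure, from 0 (fully open) to 1 (shut), then the shift along the tool's x, y, z in mm, then the turn, a rotation vector about the tool's x, y, z in degrees. In form: [[[hand, x, y, z, rx, ry, rz], ...]]. A call has 1 to 20 rows; each row shifts and turns the commanded pose from where the row before left it, along the tool's axes as they then stand; what a row does not reach is not made up. A row lasts 1/10 s, in which the tool goes at most 50 mm and 8.59 degrees, less where a joint would pass 70% of its speed; a pose out of reach is approached as far as the arm can. A call is refused whole if a number of a shift passes 50 or a number of a turn 8.59, either way. A call with a gripper value outside its range is refused whole. The fingers move at their own pace and stop on an object; the grip force is fixed at half the most. Time passes only in rows, so rows that do not move let the fingers close. It gives the time, the measured TCP pose, the force, the opening and the grip force at its end, in the units of the state.
- get_obs(): the state, without advancing time (a new reading comes with each control period).
- read_camera(name): name is "side" or "top"; returns a dict with "frame" (400x640x3 uint8, blue, green, red), "range_z" (400x640 float32, mm along the optical axis (not along the pixel's ray), 0 where there is no reading), "intrinsics" (3x3 intrinsics, pixels), "rvec" (rotation vector, rad) and "tvec" (3), from world to camera coordinates, as OpenCV has them. Camera axes: x right, y down, z forward; pixel columns grow to the right and rows downward; lengths in mm; the calibration is good to about 2 mm. A picture is of the moment at which its call begins.
- close_job(): hands the job in; it is judged then, once.
The state is a dict: "time": time; "qpos": joint angles; "dq": joint speeds; "joint_efforts": joint torques, N m; "position": TCP position; "orientation": TCP orientation; "ft_force": force on the tool from outside, world axes, zero at the start; "moment": the same for the moment, N m; "gripper_width": finger opening in mm; "gripper_force": force on a finger pad.
Only numpy, scipy, OpenCV 4.12 (cv2) and the standard library are available. Lean on these libraries where they do the work, as an engineer would, in place of code of your own. Each camera call takes 0.05 s, during which the arm holds its last target. There are 200 camera calls.

TASK

Take the used black-tabbed comb out of the casting stand and put it in the steel wash tray. Slide the cover of the comb case aside to find the clean combs (two or three of them), and seat each in the stand's guide of its own colour, every tooth in its own slot and the comb fully home. Once they are all seated, slide the flow slider's black grip level with the green mark; leave the case with its cover fully closed again, and do not knock the flask over.

Things in the scene. Friction and masses are not known exactly. Their poses are not given: they have to be found in the camera images.
- comb_case: Grey fixed case, 182 x 234 mm, top at z = 60 mm. Origin at its underside (case spans x -85..97, y +-117 mm). Pockets 66 x 66 mm inside, centres x = +51, y = -72, 0, 72 mm; each may hold a comb upright, tips at z = 8 mm, tab top 3 mm below the rim, over two black rails (tops z = 24 mm). In front, x -80..18 mm, a flat apron level with the rim, to park the cover. Lip 5 mm high round the top.
- cover: Loose white plate, 78 (x) x 218 (y) x 5 mm, 0.18 kg, hiding the pockets at the start. Origin: centre of its underside; z up. On top at its centre a black bar grip 14 (x) x 50 (y) mm, 16 mm high. Slid 85 to 90 mm along the case's -x it lies wholly on the apron, clear of the pockets.
- cover_home (a point): Where the cover's origin lies when fully closed (case frame x = 52, y = 0, z = 60 mm); axes as the case's. The case's lip (inner faces at case x = -80 and +92, y = +-112 mm) makes a shallow channel in which the cover slides along x.
- stand: Casting stand, loose but heavy (1.5 kg), flat on the worktop: grey base 170 (x) x 104 (y) x 10 mm with three white guides at x = -52 (red ends), 0 (blue ends), +52 mm (yellow ends), each 20 (x) x 81 (y) mm, top at z = 28 mm. Each has five slots 8 (x) x 9 (y) mm, 12 mm pitch along y, 18 mm deep, the middle one at y = 0. Origin: centre of its underside; z up.
- flow (a joint): Travel of the flow slider in m, 0 to 0.12; grows as the grip moves along the mark's +y axis. Sliding friction 1.5 N (plus some damping); it stays where it is left.
- flow_top (a point): Centre of the top of the slider's black grip (28 mm across the track, 20 mm along the track, 40 mm tall; its top is 54.5 mm above the worktop, the aluminium track's top 14 mm above it).
- mark: Fixed green set mark, 20 mm tall, on the worktop beside the slider's track (30 mm from the track's centre line). Origin: centre of its underside. Its y axis runs along the track, in the direction in which the joint value grows; the grip is level with the mark when the two have the same y in this frame.
- flask: Conical glass flask, 63 mm wide, 109 mm tall, standing behind the stand; a bystander. Origin: centre of its underside.
- comb_red: Gel comb, 35 g, red grip tab; may be absent. Origin: middle of the row of tooth tips; z up to the tab, teeth in a row along y. Five white teeth 5 (x) x 6 (y) mm, 12 mm pitch, 16 mm long (last 4 mm narrower); spine 10 x 60 mm, z 16..28 mm; tab 10 (x) x 34 (y) mm, z 28..49 mm. Starts upright in a pocket. Fits a guide either way round.
- guide_red (a point): Point on the red-ended guide of the stand (stand frame x = -52 mm, y = 0, z = 12 mm) where the comb's origin lies when it is fully home (spine resting on the guide's top, teeth down in the slots). Axes parallel to the stand's.
- comb_blue: Gel comb, 35 g, blue grip tab; may be absent. Origin: middle of the row of tooth tips; z up to the tab, teeth in a row along y. Five white teeth 5 (x) x 6 (y) mm, 12 mm pitch, 16 mm long (last 4 mm narrower); spine 10 x 60 mm, z 16..28 mm; tab 10 (x) x 34 (y) mm, z 28..49 mm. Starts upright in a pocket. Fits a guide either way round.
- guide_blue (a point): Point on the blue-ended guide of the stand (stand frame x = 0 mm, y = 0, z = 12 mm) where the comb's origin lies when it is fully home (spine resting on the guide's top, teeth down in the slots). Axes parallel to the stand's.
- comb_yellow: Gel comb, 35 g, yellow grip tab; may be absent. Origin: middle of the row of tooth tips; z up to the tab, teeth in a row along y. Five white teeth 5 (x) x 6 (y) mm, 12 mm pitch, 16 mm long (last 4 mm narrower); spine 10 x 60 mm, z 16..28 mm; tab 10 (x) x 34 (y) mm, z 28..49 mm. Starts upright in a pocket. Fits a guide either way round.
- guide_yellow (a point): Point on the yellow-ended guide of the stand (stand frame x = 52 mm, y = 0, z = 12 mm) where the comb's origin lies when it is fully home (spine resting on the guide's top, teeth down in the slots). Axes parallel to the stand's.
- comb_used: Used gel comb with a black grip tab, always there: same shape, size and axes as the other combs (origin at the tooth tips). Starts fully home in the blue-ended guide of the stand.
- tray: Open steel wash tray, fixed, 100 (x) x 90 (y) x 28 mm, walls and floor 4 to 5 mm thick, on the worktop behind the stand. Origin: centre of its underside.
Mind the look-alikes: they are no part of the job. What is shaped like the stand but brown is not meant.

How it is judged (in metres and radians):
On the way, in this order (a step that is already met when the one before it is completed fails the run):
1. the cover is slid off the pockets (distance between cover and cover_home above 0.05 m), for 0.2 s.
2. every comb present is fully home in the guide of its own colour (horizontal distance between comb_red and guide_red below 0.004 m and z of comb_red in the frame of stand between 0.009 and 0.015 m and angle between the y axis of each of comb_red, comb_blue, comb_yellow and the y axis of stand, either way round below 0.12 rad and angle between the z axis of each of comb_red, comb_blue, comb_yellow and the z axis of stand, either way round below 0.08 rad and horizontal distance between comb_blue and guide_blue below 0.004 m and z of comb_blue in the frame of stand between 0.009 and 0.015 m and horizontal distance between comb_yellow and guide_yellow below 0.004 m and z of comb_yellow in the frame of stand between 0.009 and 0.015 m), for 0.3 s.
3. the slider grip is level with the green mark (y of flow_top in the frame of mark between -0.006 and 0.006 m), for 0.3 s.
At the end, for the whole second after the job is handed in: Used comb in the tray; each clean comb present is in its own colour's guide (within 4 mm, within 3 mm of home height, row within 0.12 rad, upright within 0.08 rad); slider grip within 6 mm of the mark along the track; cover flat on the case, at most 10 mm short of closed, 8 mm sideways; all at rest (all of step 2 and all of step 3 and x of comb_used in the frame of tray between -0.048 and 0.048 m and y of comb_used in the frame of tray between -0.043 and 0.043 m and z of comb_used in the frame of tray below 0.03 m and x of cover in the frame of cover_home between -0.01 and 0.006 m and y of cover in the frame of cover_home between -0.008 and 0.008 m and z of cover in the frame of cover_home between -0.003 and 0.003 m and angle between the z axis of cover and the z axis of comb_case, either way round below 0.05 rad and linear speed of each of cover, stand, comb_used below 0.02 m/s); the robot touches nothing.
It fails at once if the flask is knocked over (angle between flask's own z axis and vertical above 0.6 rad).
Of comb_red, comb_blue, comb_yellow only 2 to 3 are there at a start; the rules pass over those that are not, and their reading is None.
At some moment in a run one of stand, cover may be knocked a few centimetres aside while the robot is not near it.
It also fails if it takes over 208 s, if anything falls off the work surface, if the arm or the gripper's body presses on something with over 40 N, if the wrist force passes 120 N, or if a joint passes its speed limit or range.

## Working session

There is one attempt and no reset: what is moved stays moved. The work goes in short steps, Python scripts to look and compute and a shell command to move; the robot and the scene stay as the last step left them, time stands still between calls to the robot, and variables do not carry over. Pictures are saved under pics/ and viewed, at most 14 in all, crops included, and the job is handed in when it is done.

```bash
mkdir -p pics; cat > h.py <<'E'
from rig import *
import numpy as np, cv2
def cam(n):
    c=read_camera(n); R=cv2.Rodrigues(np.array(c["rvec"],float))[0]; t=np.array(c["tvec"],float).ravel()
    K=np.array(c["intrinsics"]); z=c["range_z"]; h,w=z.shape
    u,v=np.meshgrid(np.arange(w),np.arange(h))
    P=np.stack([(u-K[0,2])/K[0,0]*z,(v-K[1,2])/K[1,1]*z,z],-1)
    W=(P-t)@R   # world
    W[z==0]=np.nan
    return c["frame"],W,K,R,t
def save(img,name,crop=None,s=1):
    if crop: x0,y0,x1,y1=crop; img=img[y0:y1,x0:x1]
    cv2.imwrite("pics/"+name,cv2.resize(img,None,fx=s,fy=s,interpolation=cv2.INTER_CUBIC))
E
python3 - <<'E'
from h import *
for n in("top","side"):
    f,W,K,R,t=cam(n); save(f,n+"0.png"); np.save(n+"W.npy",W); print(n,K[0,0],(-R.T@t).round(),R.round(2).tolist())
o=get_obs(); print(o["position"],o["orientation"],o["gripper_width"],o["time"])
E
```

```text
top 471.1198470544661 [ 286. -166. 1542.] [[-0.02, -1.0, -0.01], [-0.98, 0.02, -0.19], [0.19, 0.0, -0.98]]
side 501.45985122444154 [-606. -618.  978.] [[0.34, -0.94, -0.0], [-0.55, -0.2, -0.81], [0.76, 0.28, -0.58]]
[ 155.9598879  -552.96076158  230.52433011] [[ 9.62482025e-01  2.71345341e-01 -2.38467161e-04]
 [ 2.71345364e-01 -9.62480675e-01  1.62590736e-03]
 [ 2.11662353e-04 -1.62961356e-03 -9.99998650e-01]] 85.4342809037698 0.1
```

View pics/top0.png

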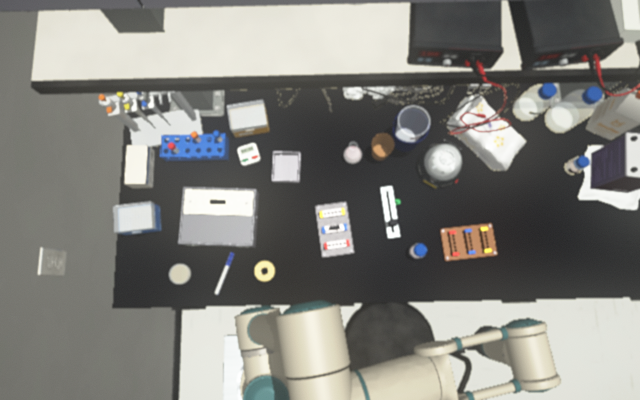

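View pics/side0.png

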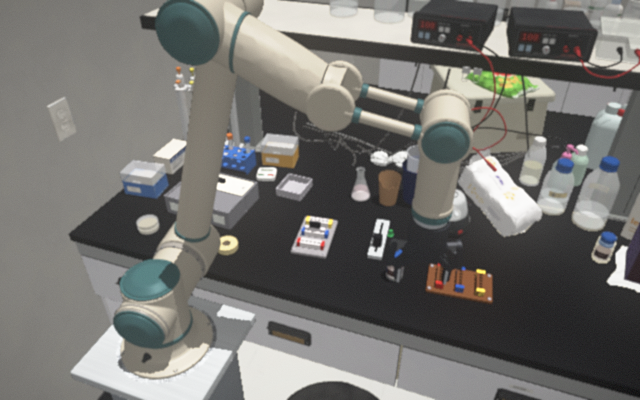

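Top view: the white-guide stand is at px (335,229). The brown look-alike at (469,242) isn't meant. The case is at (217,215), with its white cover at (217,202) and the apron towards the robot. The steel tray is at (286,166), the flask at (352,152), the slider at (390,212) and the green mark at (398,202). I'll confirm in an enlarged crop and measure.

```bash
cat >> h.py <<'E'
def rect(W,m):
    p=W[m&np.isfinite(W[...,2])]
    r=cv2.minAreaRect(p[:,:2].astype(np.float32)); return [np.round(x,1) for x in r],np.round(np.median(p,0),1),len(p)
def big(m):
    n,l,s,c=cv2.connectedComponentsWithStats(m.astype(np.uint8)); i=1+np.argmax(s[1:,4]); return l==i
def box(m,x0,y0,x1,y1):
    q=np.zeros_like(m); q[y0:y1,x0:x1]=1; return m&q
E
python3 - <<'E'
from h import *
f,W,K,R,t=cam("top"); save(f,"crop1.png",(230,140,430,270),4)
np.save("topf.npy",f)
Z=W[...,2]; hsv=cv2.cvtColor(f,cv2.COLOR_BGR2HSV); H,S,V=[hsv[...,i].astype(int) for i in range(3)]
def comp(name,m): 
    m=big(m); print(name,rect(W,m))
comp("case",box((Z>45)&(Z<75),165,175,270,258))
comp("cover",box((V>200)&(S<40),165,175,270,258))
comp("grip",box((V<70)&(Z>65),190,190,245,215))
comp("stand",box((Z>5)&(Z<65)&(V>60),305,190,365,265))
comp("tray",box((Z>12)&(Z<45),262,140,310,190))
comp("green",box((H>45)&(H<85)&(S>100),390,190,410,215))
comp("track",box((V>150)&(Z>5),375,175,405,245))
comp("sgrip",box((Z>35)&(Z<70),375,175,405,245))
for n,a in (("red",(H<8)|(H>172)),("blue",(H>105)&(H<130)),("yel",(H>20)&(H<34))):
    m=box(a&(S>110)&(V>80),310,195,362,262); k,l,s,c=cv2.connectedComponentsWithStats(m.astype(np.uint8))
    for i in range(1,k): 
        if s[i,4]>3: print(n,c[i].round(1),s[i,4],np.nanmedian(W[l==i],0).round(1))
m=box((V<60)&(Z>35)&(Z<90),310,195,362,262);comp("usedtab",m)
comp("flask",box((Z>20)&(Z<130),338,135,364,170))
E
```

```text
case ([array([520. , 174.4]), array([236.1, 182.8]), np.float64(86.9)], array([516.8, 173.1,  61.7]), 4168)
cover ([array([565.8, 173.2]), array([224.5,  85.3]), np.float64(86.9)], array([564. , 170.5,  63.9]), 1737)Traceback (most recent call last):
  File "<stdin>", line 9, in <module>
  File "<stdin>", line 6, in comp
  File "h.py", line 18, in big
    n,l,s,c=cv2.connectedComponentsWithStats(m.astype(np.uint8)); i=1+np.argmax(s[1:,4]); return l==i
                                                                      ~~~~~~~~~^^^^^^^^^
    return _wrapfunc(a, 'argmax', axis=axis, out=out, **kwds)
    return bound(*args, **kwds)
ValueError: attempt to get argmax of an empty sequence
```

View pics/crop1.png

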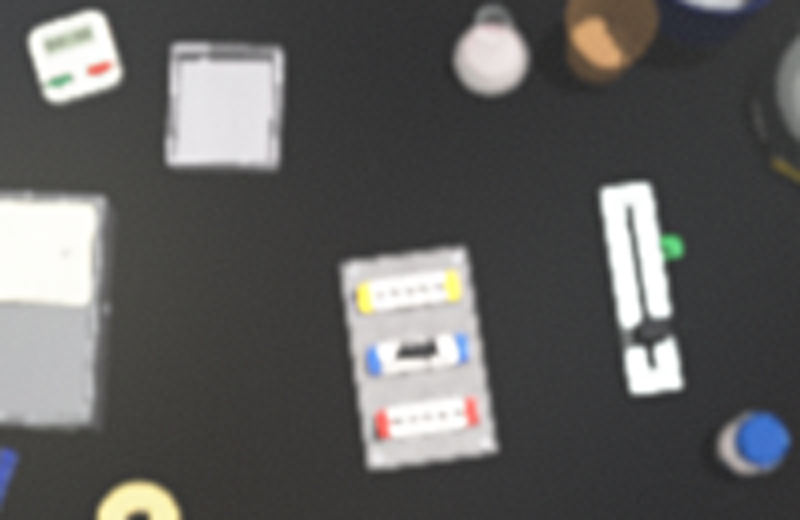

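The crop confirms it: the stand with yellow, blue and red guides has the black-tabbed comb in blue (px ~(334,228)). The tray is at (286,166), the slider grip at (393,222) and the green mark at (398,201). I'll finish the measurements from the saved frame.

```bash
cat > m.py <<'E'
from h import *
f,W,K,R,t=cam("top")
Z=W[...,2]; hsv=cv2.cvtColor(f,cv2.COLOR_BGR2HSV); H,S,V=[hsv[...,i].astype(int) for i in range(3)]
def comp(name,m):
    try: print(name,rect(W,big(m)))
    except ValueError: print(name,"none")
E
python3 - <<'E'
from m import *
comp("grip",box((V<90),195,190,240,215))
comp("griphi",box((Z>71),190,190,245,215))
comp("stand",box((Z>5)&(Z<65)&(V>60),305,190,365,265))
comp("standhi",box((Z>19)&(Z<36)&(V>60),305,190,365,265))
comp("tray",box((Z>12)&(Z<45),262,140,310,190))
comp("green",box((H>45)&(H<85)&(S>100),390,190,410,215))
comp("track",box((V>150)&(Z>5),375,175,405,245))
comp("sgrip",box((Z>35)&(Z<70),375,175,405,245))
for n,a in (("red",(H<8)|(H>172)),("blue",(H>105)&(H<130)),("yel",(H>20)&(H<34))):
    m=box(a&(S>110)&(V>80),310,195,362,262); k,l,s,c=cv2.connectedComponentsWithStats(m.astype(np.uint8))
    for i in range(1,k): 
        if s[i,4]>3: print(n,c[i].round(1),s[i,4],np.nanmedian(W[l==i],0).round(1),np.nanmean(W[l==i],0).round(1))
comp("usedtab",box((Z>45)&(Z<90),310,195,362,262))
comp("flask",box((Z>20)&(Z<130),338,135,364,170))
E
```

```text
grip ([array([564.3, 172.2]), array([39.4,  4.8]), np.float64(88.3)], array([564.8, 170.9,  78.8]), 25)
griphi ([array([565.3, 171.3]), array([48.8, 17.1]), np.float64(88.4)], array([563.1, 169.5,  78.5]), 74)
stand ([array([ 477.6, -195.3]), array([174.9, 107.5]), np.float64(7.0)], array([ 472.4, -196.1,   11.5]), 1530)
standhi ([array([ 426.7, -202.5]), array([23. , 80.3]), np.float64(6.8)], array([ 425.9, -202. ,   26.9]), 136)
tray ([array([687.9, -40.9]), array([ 90.6, 102.4]), np.float64(88.8)], array([685.5, -39.8,  25. ]), 209)
green ([array([ 565.4, -410.4]), array([16.2, 19.4]), np.float64(85.0)], array([ 563.6, -410. ,    6. ]), 27)
track ([array([ 557.7, -385.2]), array([117.7,  56.3]), np.float64(7.3)], array([ 559.4, -376.4,   13.3]), 399)
sgrip ([array([ 490.2, -384.4]), array([28.1, 20.8]), np.float64(90.0)], array([ 490.1, -384.2,   53.2]), 58)
red [347.4 242.7] 9 [ 429.6 -237.7   29. ] [ 430.2 -238.7   28.5]
red [325.  245.8] 14 [ 421.3 -166.5   26.7] [ 421.8 -166.5   28.1]
blue [345.  226.5] 6 [ 482.7 -232.5   25.7] [ 482.9 -232.5   26.4]
blue [322.8 230.1] 11 [ 472.6 -161.    28.2] [ 472.7 -160.5   26.8]
yel [342.6 211.2] 8 [ 533.9 -227.1   26.1] [ 532.9 -226.2   27.1]
yel [320.2 214.5] 13 [ 525.1 -152.5   27.1] [ 523.9 -153.1   25.2]
usedtab ([array([ 476.9, -196.3]), array([10.5, 33.2]), np.float64(8.3)], array([ 475.7, -196.2,   59.1]), 40)
flask ([array([ 724.4, -263.2]), array([53.3, 50.2]), np.float64(89.1)], array([ 719. , -262.7,   50.1]), 238)
```

```bash
python3 -m jog '[[[0.6,0,0,0,0,0,-8.12],[0.6,0,0,0,0,0,-8.12],[0.6,0,0,0,0,0,-8.12],[0.6,0,0,0,0,0,-8.12],[0.6,0,0,0,0,0,-8.12],[0.6,0,0,0,0,0,-8.12],[0.6,0,0,0,0,0,-8.12],[0.6,0,0,0,0,0,-8.12],[0.6,0,0,0,0,0,-8.12],[0.6,0,0,0,0,0,-8.12]]]'
python3 -m jog '[[[0.6,26.3,30.2,9,0,0,0],[0.6,26.3,30.2,9,0,0,0],[0.6,26.3,30.2,9,0,0,0],[0.6,26.3,30.2,9,0,0,0],[0.6,26.3,30.2,9,0,0,0],[0.6,26.3,30.2,9,0,0,0],[0.6,26.3,30.2,9,0,0,0],[0.6,26.3,30.2,9,0,0,0],[0.6,26.3,30.2,9,0,0,0],[0.6,26.3,30.2,9,0,0,0],[0.6,26.3,30.2,9,0,0,0],[0.6,26.3,30.2,9,0,0,0],[0.6,0,0,0,0,0,0],[0.6,0,0,0,0,0,0]]]'
cat >> h.py <<'E'
def go(x,y,z,yaw=None):
    """print tool-frame shift to world (x,y,z); turn about tool z for tool-y at yaw deg (do the shift before turning)"""
    o=get_obs(); R=np.array(o["orientation"]); p=np.array(o["position"]); a=np.degrees(np.arctan2(R[1,1],R[0,1]))
    print("t",o["time"],"p",p.round(1),"yaw",a.round(2),"shift",(R.T@(np.array([x,y,z])-p)).round(1),"rz",None if yaw is None else round(a-yaw,2),"w",round(o["gripper_width"],1),"R13",R[:2,2].round(3))
E
python3 -c "
from h import *
go(477.3,-195.7,34,7)"
```

```text
time: 1.2
position: [156.0, -553.3, 231.1]
orientation: [[-0.127, 0.992, -0.0], [0.992, 0.127, 0.0], [0.0, -0.0, -1.0]]
ft_force: [1.1, -1.0, -0.0]
gripper_width: 34.2
gripper_force: 0.0
time: 2.6
position: [477.6, -195.7, 122.9]
orientation: [[-0.123, 0.992, -0.001], [0.992, 0.123, -0.0], [0.0, -0.001, -1.0]]
ft_force: [0.2, -1.3, -0.4]
gripper_width: 33.7
gripper_force: 0.0
t 2.6 p [ 477.6 -195.7  122.9] yaw 7.09 shift [ 0.  -0.2 88.9] rz 0.09 w 33.7 R13 [-0.001 -0.   ]
```

```bash
python3 -m jog '[[[0.6,0,0,15,0,0,0],[0.6,0,0,15,0,0,0],[0.6,0,0,15,0,0,0],[0.6,0,0,15,0,0,0],[0.6,0,0,10,0,0,0],[0.6,0,0,10,0,0,0],[0.6,0,0,8.5,0,0,0],[0.6,0,0,0,0,0,0],[0.8,0,0,0,0,0,0],[1,0,0,0,0,0,0],[1,0,0,0,0,0,0],[1,0,0,0,0,0,0],[1,0,0,0,0,0,0]]]'
python3 -c "
from h import *
go(687.9,-40.9,100)"
```

```text
time: 3.9
position: [478.1, -196.5, 35.3]
orientation: [[-0.121, 0.993, 0.001], [0.993, 0.121, -0.001], [-0.001, 0.001, -1.0]]
ft_force: [0.6, -0.3, 2.6]
gripper_width: 9.2
gripper_force: 58.8
t 3.9 p [ 478.1 -196.5   35.3] yaw 6.95 shift [129.  227.2 -64.6] rz None w 9.2 R13 [ 0.001 -0.001]
```

```bash
python3 -m jog '[[[1,0,0,-8,0,0,0],[1,0,0,-8,0,0,0],[1,0,0,-10,0,0,0],[1,0,0,-14,0,0,0],[1,0,0,-20,0,0,0],[1,0,0,-14,0,0,0],[1,16.1,28.4,0,0,0,0],[1,16.1,28.4,0,0,0,0],[1,16.1,28.4,0,0,0,0],[1,16.1,28.4,0,0,0,0],[1,16.1,28.4,0,0,0,0],[1,16.1,28.4,0,0,0,0],[1,16.1,28.4,0,0,0,0],[1,16.1,28.4,0,0,0,0],[1,0,0,0,0,0,0]]]'
python3 -m jog '[[[1,0,0,20,0,0,0],[1,0,0,20,0,0,0],[1,0,0,15,0,0,0],[1,0,0,12,0,0,0],[1,0,0,9,0,0,0],[1,0,0,0,0,0,0],[0.65,0,0,0,0,0,0],[0.65,0,0,0,0,0,0],[0.65,0,0,0,0,0,0],[0.65,0,0,-15,0,0,0],[0.65,0,0,-25,0,0,0],[0.65,0,0,-30,0,0,0],[0.65,0,0,-30,0,0,0],[0.65,0,0,-20,0,0,0],[0.65,0,0,0,0,0,0]]]'
python3 - <<'E'
from m import *
go(565.9,171.9,100,-3.1)
comp("case",box((Z>45)&(Z<75),165,175,270,258))
comp("cover",box((V>200)&(S<40),165,175,270,258))
comp("griphi",box((Z>71),190,190,245,215))
comp("stand",box((Z>5)&(Z<65)&(V>60),305,190,365,265))
f2=cam("side")[0]; save(f2,"side1.png",(160,120,360,270),3.5)
E
```

```text
time: 5.4
position: [690.6, -38.4, 109.2]
orientation: [[-0.124, 0.992, 0.003], [0.992, 0.124, 0.001], [0.0, 0.003, -1.0]]
ft_force: [-0.8, 0.0, -1.0]
gripper_width: 9.1
gripper_force: 59.0
time: 6.9
position: [690.1, -41.4, 158.3]
orientation: [[-0.121, 0.993, 0.009], [0.993, 0.121, -0.002], [-0.003, 0.009, -1.0]]
ft_force: [0.2, -0.9, 0.6]
gripper_width: 30.2
gripper_force: 0.0
t 6.95 p [688.8 -41.2 155.7] yaw 6.95 shift [226.5 -96.5  54.9] rz 10.05 w 29.9 R13 [ 0.005 -0.001]
case ([array([523.1, 228.8]), array([126.9, 182.9]), np.float64(86.9)], array([528.3, 239.3,  61.9]), 1880)
cover ([array([434.3,  -5.6]), array([ 65.2, 120.6]), np.float64(79.0)], array([426.4,  -6.6, 663.3]), 1815)
griphi ([array([495.8,  91.9]), array([251.7,  67.2]), np.float64(62.6)], array([455.9,  13.7, 645.8]), 689)
stand ([array([ 478.5, -197. ]), array([174.7, 106.7]), np.float64(6.2)], array([ 475.1, -196.1,   11.4]), 1533)
```

View pics/side1.png

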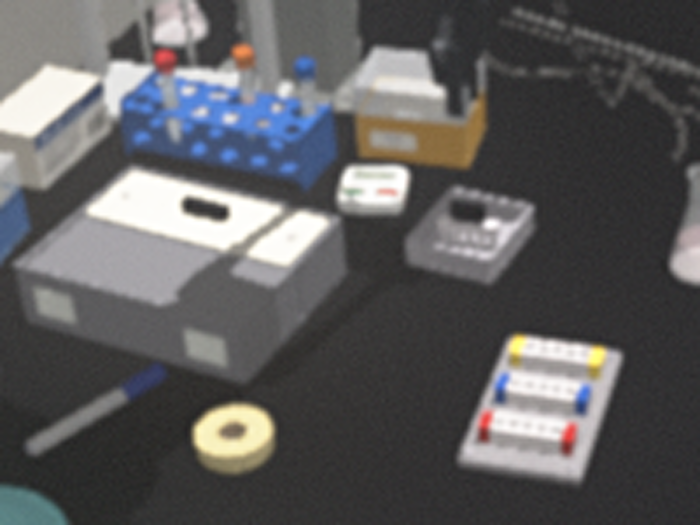

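```bash
python3 -m jog '[[[0.5,28.3,-12.1,6,0,0,0],[0.5,28.3,-12.1,6,0,0,0],[0.5,28.3,-12.1,6,0,0,0],[0.5,28.3,-12.1,6,0,0,0],[0.5,28.3,-12.1,6,0,0,0],[0.5,28.3,-12.1,6,0,0,0],[0.5,28.3,-12.1,6,0,0,0],[0.5,28.3,-12.1,6,0,0,0],[0.5,0,0,0,0,0,5],[0.5,0,0,0,0,0,5],[0.5,0,0,0,0,0,0],[0.5,0,0,0,0,0,0]]]'
python3 -c "
from h import *
go(565.6,171.6,70,-3.1)"
```

```text
time: 8.2
position: [563.3, 171.8, 103.7]
orientation: [[0.052, 0.999, -0.002], [0.999, -0.052, -0.001], [-0.001, -0.002, -1.0]]
ft_force: [0.6, -0.1, -0.1]
gripper_width: 43.0
gripper_force: 0.0
t 8.2 p [563.3 171.8 103.7] yaw -2.95 shift [-0.1  2.3 33.7] rz 0.15 w 43.0 R13 [-0.002 -0.001]
```

```bash
python3 -m jog '[[[0.5,0,1.2,11,0,0,0],[0.5,0,1,11,0,0,0],[0.5,0,0,11,0,0,0],[0.5,0,0,0,0,0,0],[1,0,0,0,0,0,0],[1,0,0,0,0,0,0],[1,0,0,0,0,0,0],[1,0,0,0,0,0,0],[1,0,-6,0,0,0,0],[1,0,-10,0,0,0,0],[1,0,-12,0,0,0,0],[1,0,-12,0,0,0,0],[1,0,-12,0,0,0,0],[1,0,-12,0,0,0,0],[1,0,-12,0,0,0,0],[1,0,-11,0,0,0,0],[1,0,0,0,0,0,0],[1,0,0,0,0,0,0]]]'
python3 -c "
from h import *
go(565.6,171.6,70,-3.1)"
```

```text
time: 10.0
position: [477.0, 176.7, 72.2]
orientation: [[0.053, 0.999, -0.004], [0.999, -0.053, 0.0], [-0.0, -0.004, -1.0]]
ft_force: [-2.6, 0.7, 8.8]
gripper_width: 11.7
gripper_force: 62.5
t 10.0 p [477.  176.7  72.2] yaw -3.06 shift [-0.3 88.7  1.9] rz 0.04 w 11.7 R13 [-0.004  0.   ]
```

```bash
python3 -m jog '[[[0.5,0,0,0,0,0,0],[0.5,0,0,0,0,0,0],[0.5,0,0,0,0,0,0],[0.5,0,0,-25,0,0,0],[0.5,0,0,-25,0,0,0],[0.5,0,0,-20,0,0,0],[0.5,-35,0,0,0,0,0],[0.5,-35,0,0,0,0,0],[0.5,-35,0,0,0,0,0],[0.5,-35,0,0,0,0,0],[0.5,-35,0,0,0,0,0],[0.5,-35,0,0,0,0,0],[0.5,-35,0,0,0,0,0],[0.6,-35,0,0,0,0,0],[0.6,-35,0,0,0,0,0],[0.6,0,0,0,0,0,0]]]'
python3 - <<'E'
from m import *
comp("case",box((Z>45)&(Z<75),165,175,270,258))
comp("cover",box((V>200)&(S<40)&(Z<90),165,175,270,258))
for n,a in (("red",(H<8)|(H>172)),("blue",(H>105)&(H<130)),("yel",(H>20)&(H<34))):
    comp(n,box(a&(S>90)&(V>60)&(Z>25)&(Z<75),178,180,260,220))
save(f,"case1.png",(165,170,275,260),6)
E
```

```text
time: 11.6
position: [462.6, -141.8, 141.5]
orientation: [[0.057, 0.998, -0.0], [0.998, -0.057, -0.002], [-0.002, -0.0, -1.0]]
ft_force: [-0.2, 0.3, 0.9]
gripper_width: 33.9
gripper_force: 0.0
case ([array([520.1, 174. ]), array([236.5, 183.6]), np.float64(87.1)], array([494.8, 175. ,  62.9]), 3033)
cover ([array([476.6, 177.6]), array([223.2,  86.7]), np.float64(87.4)], array([476.4, 175. ,  64.2]), 1793)
red ([array([568. , 242.8]), array([30.7,  9. ]), np.float64(87.9)], array([567.7, 241.9,  54. ]), 36)
blue ([array([563.8, 169.6]), array([27.8,  8.4]), np.float64(83.1)], array([563.8, 170.3,  56.7]), 27)
yel ([array([560.5,  99.4]), array([11.2, 30.9]), np.float64(0.3)], array([560.3,  98.4,  56.4]), 40)
```

View pics/case1.png

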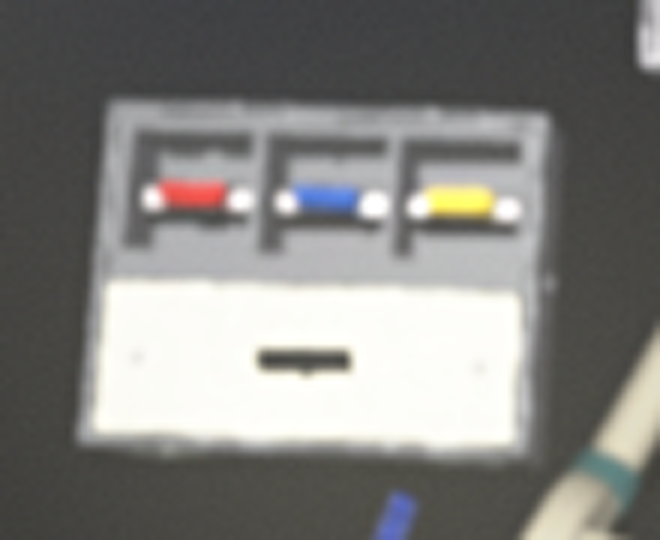

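```bash
cat > comb.py <<'E'
from m import *
def uv2w(u,v,z):
    d=R.T@np.array([(u-K[0,2])/K[0,0],(v-K[1,2])/K[1,1],1]); c=-R.T@t; return c+d*(z-c[2])/d[2]
for n,a,u0,u1 in (("red",(H<8)|(H>172),185,209),("blue",(H>105)&(H<130),208,231),("yel",(H>20)&(H<34),231,256)):
    w=(V-S)*1.0; w=np.where((V>190)&(S<70),V-150.,0)
    sub=np.zeros_like(w); sub[198:210,u0:u1]=w[198:210,u0:u1]
    k,l,s,c=cv2.connectedComponentsWithStats((sub>0).astype(np.uint8))
    pts=[]
    for i in range(1,k):
        if s[i,4]>=3:
            q=l==i; v,u=np.nonzero(q); ww=sub[q]; pts.append(uv2w((u*ww).sum()/ww.sum(),(v*ww).sum()/ww.sum(),36))
    pts=np.array(pts); 
    if len(pts)>=2:
        d=pts[0]-pts[-1]; print(n,pts.round(1).tolist(),"yaw",np.degrees(np.arctan2(d[1],d[0])).round(1)%180-90)
    m=box(a&(S>90)&(V>60),u0,195,u1,212); m=big(m); v,u=np.nonzero(m); p=np.array([uv2w(x,y,57)for x,y in zip(u,v)]); print("  tab",p.mean(0).round(1), cv2.minAreaRect(p[:,:2].astype(np.float32))[2])
E
python3 comb.py; python3 -c "
from h import *
go(564,170,120,-3)"
```

```text
red [[570.7, 269.4, 36.0], [569.4, 221.5, 36.0]] yaw -1.5999999999999943
  tab [568.1 241.8  57. ] 88.74662780761719
blue [[565.1, 149.1, 36.0], [567.4, 196.8, 36.0]] yaw -2.799999999999997
  tab [565.  170.5  57. ] 88.74988555908203
  tab [560.2  98.2  57. ] 88.75071716308594
t 11.7 p [ 462.  -138.3  141.3] yaw -3.18 shift [313.5  84.7  21.5] rz -0.18 w 34.3 R13 [-0.001  0.001]
```

```bash
python3 -m jog '[[[0.74,30.5,10.7,2.6,0,0,0],[0.74,30.5,10.7,2.6,0,0,0],[0.74,30.5,10.7,2.6,0,0,0],[0.74,30.5,10.7,2.6,0,0,0],[0.74,30.5,10.7,2.6,0,0,0],[0.74,30.5,10.7,2.6,0,0,0],[0.74,30.5,10.7,2.6,0,0,0],[0.74,30.5,10.7,2.6,0,0,0],[0.74,0,0,0,0,0,0],[0.74,0,0,0,0,0,0]]]'
python3 -c "
from h import *
go(561,100.5,32,-3)"
```

```text
time: 12.7
position: [560.0, 102.8, 120.4]
orientation: [[0.05, 0.999, -0.002], [0.999, -0.05, -0.0], [-0.0, -0.002, -1.0]]
ft_force: [0.0, 0.3, 0.1]
gripper_width: 22.3
gripper_force: 0.0
t 12.7 p [560.  102.8 120.4] yaw -2.87 shift [-2.2  1.2 88.4] rz 0.13 w 22.3 R13 [-0.002 -0.   ]
```

```bash
python3 -m jog '[[[0.74,-2.2,1.2,14,0,0,0],[0.74,0,0,18,0,0,0],[0.74,0,0,18,0,0,0],[0.74,0,0,14,0,0,0],[0.74,0,0,12,0,0,0],[0.74,0,0,11.5,0,0,0],[0.74,0,0,0,0,0,0],[0.74,0,0,0,0,0,0],[1,0,0,0,0,0,0],[1,0,0,0,0,0,0],[1,0,0,0,0,0,0],[1,0,0,0,0,0,0]]]'
python3 -c "
from h import *
go(561,100.5,32,-3)"
python3 -m jog '[[[1,0,0,-10,0,0,0],[1,0,0,-20,0,0,0],[1,0,0,-30,0,0,0],[1,0,0,-30,0,0,0],[1,0,0,-10,0,0,0],[1,0,0,0,0,0,0]]]'
python3 - <<'E'
from m import *
comp("stand",box((Z>5)&(Z<65)&(V>60),305,190,365,265))
for n,a in (("red",(H<8)|(H>172)),("blue",(H>105)&(H<130)),("yel",(H>20)&(H<34))):
    m=box(a&(S>110)&(V>80),310,195,362,262); k,l,s,c=cv2.connectedComponentsWithStats(m.astype(np.uint8))
    for i in range(1,k): 
        if s[i,4]>3: print(n,c[i].round(1),s[i,4],np.nanmean(W[l==i],0).round(1))
go(529.3,-189.5,120,7)
E
```

```text
time: 13.9
position: [562.9, 98.8, 34.2]
orientation: [[0.053, 0.999, 0.002], [0.999, -0.053, -0.0], [0.0, 0.002, -1.0]]
ft_force: [0.3, -0.6, 3.5]
gripper_width: 8.4
gripper_force: 61.1
t 13.9 p [562.9  98.8  34.2] yaw -3.05 shift [ 1.6 -1.9  2.2] rz -0.05 w 8.4 R13 [ 0.002 -0.   ]
time: 14.5
position: [563.0, 98.9, 135.2]
orientation: [[0.053, 0.999, 0.003], [0.999, -0.053, 0.0], [0.0, 0.003, -1.0]]
ft_force: [0.8, -0.1, -1.3]
gripper_width: 8.7
gripper_force: 60.8
stand ([array([ 477.1, -197. ]), array([171.1, 110.8]), np.float64(6.6)], array([ 474.9, -196.6,   11.6]), 1512)
red [347.4 242.7] 9 [ 430.3 -238.8   27.3]
red [325.  245.8] 14 [ 421.7 -166.4   28.3]
blue [345.  226.5] 6 [ 482.6 -232.4   28.2]
blue [322.6 229.8] 9 [ 473.5 -159.7   28.8]
yel [342.6 211.2] 8 [ 533.  -226.3   26.6]
yel [320.2 214.5] 13 [ 524.1 -153.1   24.4]
t 14.55 p [561.9  98.8 133.6] yaw -3.05 shift [-289.6  -17.2   13.6] rz -10.05 w 8.3 R13 [ 0. -0.]
```

```bash
python3 -m jog '[[[1,-29.1,-1.9,1,0,0,0],[1,-29.1,-1.9,1,0,0,0],[1,-29.1,-1.9,1,0,0,0],[1,-29.1,-1.9,1,0,0,0],[1,-29.1,-1.9,1,0,0,0],[1,-29.1,-1.9,1,0,0,0],[1,-29.1,-1.9,1,0,0,0],[1,-29.1,-1.9,1,0,0,-2.5],[1,-29.1,-1.9,1,0,0,-2.5],[1,-29.1,-1.9,1,0,0,-2.5],[1,0,0,10,0,0,-2.5],[1,0,0,15,0,0,0],[1,0,0,15,0,0,0],[1,0,0,15,0,0,0],[1,0,0,0,0,0,0],[1,0,0,0,0,0,0],[1,0,0,0,0,0,0]]]'
python3 - <<'E'
from m import *
go(528.9,-191.2,72,7)
f2,W2,K2,R2,t2=cam("side")
def pr(p): q=R2@np.array(p)+t2; return (K2@(q/q[2]))[:2].round(1)
c=pr([528.7,-189.6,40]); print(c); x,y=c.astype(int)
save(f2,"hold1.png",(x-50,y-38,x+50,y+37),8)
print(x-50,y-38, pr([528.7,-189.6,28]))
E
```

```text
time: 16.25
position: [531.7, -191.1, 68.5]
orientation: [[-0.121, 0.993, 0.0], [0.993, 0.121, -0.0], [-0.0, -0.0, -1.0]]
ft_force: [1.0, 0.1, -0.3]
gripper_width: 8.6
gripper_force: 60.8
t 16.3 p [ 531.8 -191.2   68.9] yaw 6.95 shift [ 0.4 -2.9 -3.1] rz -0.05 w 8.8 R13 [ 0.001 -0.   ]
[317.7 216.3]
267 178 [317.7 219.4]
```

View pics/hold1.png

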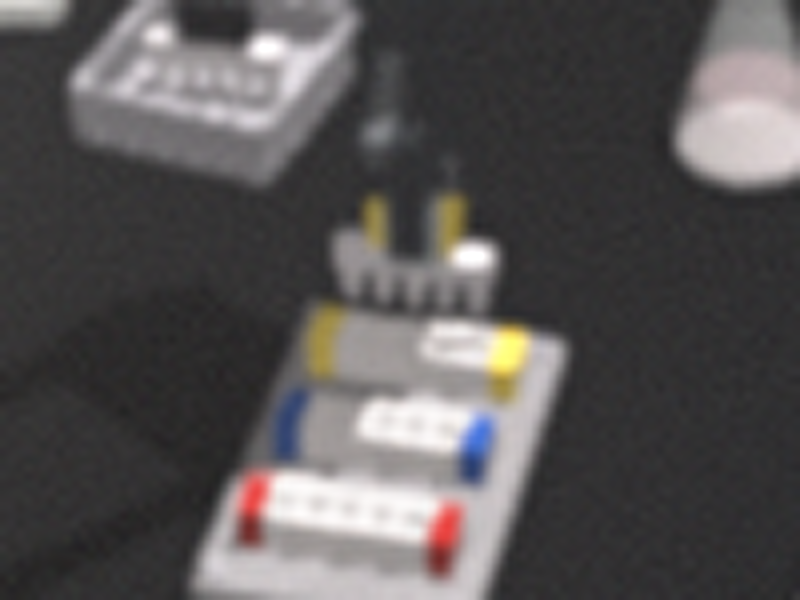

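The comb is held level above the yellow guide. Spine ends are at zoom px ≈332 and 500, guide ends at ≈308 and 530. I'll measure the row offset numerically before lowering.

```bash
python3 -m jog '[[[1,0,-2.4,0,0,0,0],[1,0,0,0,0,0,0],[1,0,0,0,0,0,0],[1,0,0,0,0,0,0]]]'
cat > al.py <<'E'
from h import *
f2,W2,K2,R2,t2=cam("side")
g=cv2.cvtColor(f2,cv2.COLOR_BGR2GRAY); h2=cv2.cvtColor(f2,cv2.COLOR_BGR2HSV)
def pr(p): q=R2@np.array(p,float)+t2; return (K2@(q/q[2]))[:2]
E
python3 - <<'E'
from al import *
go(529.3,-190,72,7)
for v in range(206,224): print(v,g[v,300:342].tolist())
m=(h2[...,0]>20)&(h2[...,0]<34)&(h2[...,1]>100)
k,l,s,c=cv2.connectedComponentsWithStats(m.astype(np.uint8))
for i in range(1,k):
    if 295<c[i][0]<345 and 195<c[i][1]<240: print(s[i],c[i].round(1))
E
```

```text
time: 16.75
position: [529.2, -191.4, 68.7]
orientation: [[-0.121, 0.993, 0.0], [0.993, 0.121, -0.0], [-0.0, 0.0, -1.0]]
ft_force: [-1.0, 0.6, -0.9]
gripper_width: 8.6
gripper_force: 60.8
t 16.8 p [ 529.2 -191.4   68.6] yaw 6.94 shift [ 1.4  0.3 -3.4] rz -0.06 w 8.9 R13 [ 0. -0.]
206 [52, 51, 51, 53, 53, 51, 50, 51, 57, 67, 72, 75, 99, 128, 124, 83, 53, 45, 50, 64, 99, 120, 137, 134, 97, 57, 43, 45, 49, 47, 50, 53, 52, 48, 47, 48, 47, 48, 50, 49, 46, 47]
207 [54, 52, 53, 51, 54, 54, 51, 55, 73, 100, 113, 109, 115, 132, 124, 85, 57, 48, 49, 66, 97, 120, 135, 134, 102, 65, 52, 51, 50, 49, 50, 46, 48, 48, 48, 49, 52, 50, 48, 47, 46, 48]
208 [53, 52, 51, 50, 48, 51, 49, 58, 88, 127, 141, 135, 134, 142, 123, 86, 51, 49, 49, 66, 97, 122, 139, 147, 137, 120, 105, 90, 69, 50, 46, 51, 51, 49, 50, 47, 46, 47, 52, 50, 49, 49]
209 [51, 54, 53, 52, 51, 50, 49, 59, 94, 136, 151, 148, 145, 143, 126, 88, 54, 48, 49, 67, 98, 119, 143, 172, 201, 207, 194, 177, 125, 66, 48, 46, 49, 48, 49, 49, 52, 50, 48, 49, 48, 47]
210 [56, 54, 52, 51, 52, 48, 50, 56, 94, 135, 147, 148, 148, 143, 133, 101, 80, 71, 65
[... 2099 characters left out ...]
, 154, 153, 153, 152, 151, 148, 153, 165, 179, 182, 167, 169, 192, 211, 222, 237, 241, 241, 237, 223, 200, 191, 188, 172, 125, 68, 49, 48, 49]
222 [41, 42, 57, 83, 103, 123, 138, 144, 146, 154, 156, 157, 156, 154, 156, 154, 158, 154, 150, 156, 176, 197, 199, 172, 155, 186, 227, 237, 240, 241, 240, 232, 208, 191, 186, 189, 178, 126, 68, 50, 51, 51]
223 [41, 46, 72, 90, 105, 122, 139, 141, 144, 155, 156, 156, 155, 158, 157, 157, 156, 155, 156, 155, 164, 177, 176, 161, 159, 179, 210, 226, 230, 236, 235, 221, 193, 187, 189, 190, 168, 116, 62, 48, 45, 50]
[322 203   3   7  16] [322.9 205.9]
[312 204   3   4   8] [312.8 205.5]
[306 216   4   9  20] [307.  219.9]
[328 218   5  10  27] [330.  222.4]
```

```bash
python3 -m jog '[[[1,-1.2,0.2,3,0,0,0],[1,0,0,4,0,0,0],[1,0,0,4,0,0,0],[1,0,0,2,0,0,0],[1,0,0,2,0,0,0],[1,0,0,2,0,0,0],[1,0,0,2,0,0,0],[1,0,0,2,0,0,0],[1,0,0,0,0,0,0],[1,0,0,0,0,0,0]]]'
python3 -c "
from h import *
go(529.3,-190,38,7)"
```

```text
time: 17.8
position: [529.8, -192.6, 47.5]
orientation: [[-0.121, 0.993, 0.001], [0.993, 0.121, -0.0], [-0.0, 0.001, -1.0]]
ft_force: [0.6, 0.5, -1.0]
gripper_width: 8.9
gripper_force: 60.8
t 17.8 p [ 529.8 -192.6   47.5] yaw 6.94 shift [ 2.6 -0.2  9.5] rz -0.06 w 8.9 R13 [ 0.001 -0.   ]
```

```bash
python3 -m jog '[[[1,0,0,2,0,0,0],[1,0,0,2,0,0,0],[1,0,0,2,0,0,0],[1,0,0,1.5,0,0,0],[1,0,0,1,0,0,0],[1,0,0,0,0,0,0],[1,0,0,0,0,0,0]]]'

```

```text
time: 18.5
position: [529.8, -192.6, 38.9]
orientation: [[-0.121, 0.993, 0.001], [0.993, 0.121, -0.0], [-0.0, 0.001, -1.0]]
ft_force: [3.2, -0.3, -1.1]
gripper_width: 8.6
gripper_force: 60.6
```

```bash
python3 -m jog '[[[1,0,0,1,0,0,0],[1,0,0,1,0,0,0],[1,0,0,0.8,0,0,0],[1,0,0,0,0,0,0],[1,0,0,0,0,0,0]]]'

```

```text
time: 19.0
position: [529.9, -192.7, 38.2]
orientation: [[-0.121, 0.993, 0.001], [0.993, 0.121, -0.001], [-0.001, 0.001, -1.0]]
ft_force: [-1.1, 0.9, 12.7]
gripper_width: 8.3
gripper_force: 62.7
```

```bash
python3 -m jog '[[[0.74,0,0,0,0,0,0],[0.74,0,0,0,0,0,0],[0.74,0,0,0,0,0,0],[0.74,0,0,-15,0,0,0],[0.74,0,0,-25,0,0,0],[0.74,0,0,-30,0,0,0],[0.74,0,0,-15,0,0,0],[0.74,35.7,8.1,0,0,0,0],[0.74,35.7,8.1,0,0,0,0],[0.74,35.7,8.1,0,0,0,0],[0.74,35.7,8.1,0,0,0,0],[0.74,35.7,8.1,0,0,0,0],[0.74,35.7,8.1,0,0,0,0],[0.74,35.7,8.1,0,0,0,0],[0.74,35.7,8.1,0,0,0,0],[0.74,35.7,8.1,0,0,0,2.5],[0.74,35.7,8.1,0,0,0,2.5],[0.74,0,0,0,0,0,5],[0.74,0,0,0,0,0,0],[0.74,0,0,0,0,0,0]]]'
python3 - <<'E'
from m import *
go(566.9,171.7,34.2,-3)
comp("stand",box((Z>5)&(Z<65)&(V>60),305,190,365,265))
comp("ytab",box((Z>45)&(Z<90),310,195,362,262))
E
```

```text
time: 21.0
position: [567.7, 171.0, 120.6]
orientation: [[0.051, 0.999, -0.002], [0.999, -0.051, -0.001], [-0.001, -0.001, -1.0]]
ft_force: [-0.5, -0.9, -0.3]
gripper_width: 22.1
gripper_force: 0.0
t 21.05 p [567.9 170.7 120.8] yaw -3.0 shift [ 1.  -0.9 86.6] rz -0.0 w 22.0 R13 [-0.001 -0.001]
stand ([array([ 478.3, -197. ]), array([177.4, 108.1]), np.float64(8.1)], array([ 473.6, -195.8,   11.4]), 1533)
ytab ([array([ 527.1, -189.8]), array([10.5, 36. ]), np.float64(7.2)], array([ 526.2, -191. ,   58.7]), 44)
```

```bash
python3 -m jog '[[[0.74,1,-0.7,14,0,0,0],[0.74,0,0,18,0,0,0],[0.74,0,0,18,0,0,0],[0.74,0,0,14,0,0,0],[0.74,0,0,12,0,0,0],[0.74,0,0,10.5,0,0,0],[0.74,0,0,0,0,0,0],[0.74,0,0,0,0,0,0],[1,0,0,0,0,0,0],[1,0,0,0,0,0,0],[1,0,0,0,0,0,0],[1,0,0,0,0,0,0]]]'
python3 -c "
from h import *
go(566.9,171.7,32,-3)"
python3 -m jog '[[[1,0,0,-10,0,0,0],[1,0,0,-20,0,0,0],[1,0,0,-30,0,0,0],[1,0,0,-30,0,0,0],[1,0,0,-10,0,0,0],[1,0,0,0,0,0,0],[1,0,0,0,0,0,0]]]'
python3 -c "
from h import *
go(478.2,-199,110,7)"
```

```text
time: 22.25
position: [568.3, 172.6, 35.4]
orientation: [[0.053, 0.999, 0.002], [0.999, -0.053, 0.0], [0.0, 0.002, -1.0]]
ft_force: [0.2, -0.6, 4.1]
gripper_width: 8.6
gripper_force: 61.2
t 22.25 p [568.3 172.6  35.4] yaw -3.05 shift [-1.  -1.3  3.4] rz -0.05 w 8.6 R13 [0.002 0.   ]
time: 22.95
position: [566.8, 172.3, 133.7]
orientation: [[0.053, 0.999, -0.002], [0.999, -0.053, -0.0], [-0.0, -0.002, -1.0]]
ft_force: [0.2, 0.4, -0.4]
gripper_width: 8.7
gripper_force: 60.8
t 22.95 p [566.8 172.3 133.7] yaw -3.05 shift [-375.5  -68.7   24. ] rz -10.05 w 8.7 R13 [-0.002 -0.   ]
```

```bash
python3 -m jog '[[[1,-31.2,-5.7,0,0,0,0],[1,-31.2,-5.7,0,0,0,0],[1,-31.2,-5.7,0,0,0,0],[1,-31.2,-5.7,0,0,0,0],[1,-31.2,-5.7,0,0,0,0],[1,-31.2,-5.7,0,0,0,0],[1,-31.2,-5.7,0,0,0,0],[1,-31.2,-5.7,0,0,0,0],[1,-31.2,-5.7,0,0,0,0],[1,-31.2,-5.7,0,0,0,0],[1,-31.2,-5.7,0,0,0,0],[1,-31.2,-5.7,0,0,0,0],[1,0,0,10,0,0,-5],[1,0,0,15,0,0,-5],[1,0,0,15,0,0,0],[1,0,0,15,0,0,0],[1,0,0,0,0,0,0],[1,0,0,0,0,0,0],[1,0,0,0,0,0,0]]]'
python3 - <<'E'
from al import *
go(478.2,-198.2,72,7)
o=get_obs()["position"]; print("proj tcp mid",pr([o[0],o[1],60]).round(1), "guide", pr([478.2,-196.3,28]).round(1))
u,v=pr([478.2,-196.3,28]).astype(int)
for r in range(v-14,v-3): print(r,u-20,g[r,u-20:u+20].tolist())
m=(h2[...,0]>105)&(h2[...,0]<130)&(h2[...,1]>100)
k,l,s,c=cv2.connectedComponentsWithStats(m.astype(np.uint8))
for i in range(1,k):
    if abs(c[i][0]-u)<25 and abs(c[i][1]-v)<25: print(s[i],c[i].round(1))
E
```

```text
time: 24.85
position: [479.6, -197.8, 79.8]
orientation: [[-0.121, 0.993, 0.0], [0.993, 0.121, -0.0], [-0.0, 0.0, -1.0]]
ft_force: [-0.7, -0.3, 0.9]
gripper_width: 8.7
gripper_force: 60.8
t 24.9 p [ 479.8 -197.9   80.1] yaw 6.95 shift [-0.1 -1.6  8.1] rz -0.05 w 8.3 R13 [ 0.001 -0.   ]
proj tcp mid [314.5 221.1] guide [313.9 229.7]
215 293 [51, 49, 52, 49, 54, 48, 52, 49, 51, 51, 49, 67, 98, 124, 132, 124, 107, 98, 66, 47, 42, 43, 64, 89, 99, 84, 69, 93, 128, 145, 146, 122, 87, 60, 48, 46, 46, 44, 48, 44]
216 293 [51, 50, 50, 50, 51, 50, 50, 51, 48, 45, 50, 75, 116, 140, 146, 139, 121, 104, 73, 51, 44, 45, 61, 89, 102, 87, 82, 134, 192, 209, 201, 183, 148, 118, 101, 83, 58, 46, 45, 44]
217 293 [47, 50, 48, 51, 49, 46, 47, 51, 50, 47, 52, 87, 129, 146, 145, 143, 139, 122, 93, 72, 63, 59, 70, 95, 108, 106, 120, 187, 246, 253, 251, 240, 217, 199, 187, 160, 102, 56, 47, 44]
218 293 [52, 50, 51, 47, 51, 48, 49, 47, 47, 48, 70, 113, 145, 151, 148, 148, 145, 139, 123, 109, 102, 96, 99, 113, 124, 131, 149, 199, 246, 252, 250, 243, 231, 237, 240, 212, 147, 102, 89, 75]
219 293 [49, 50, 47, 49
[... 781 characters left out ...]
[47, 51, 52, 49, 50, 53, 43, 48, 71, 133, 184, 185, 152, 138, 141, 147, 151, 154, 151, 152, 152, 150, 149, 152, 153, 149, 148, 158, 165, 160, 152, 154, 169, 183, 209, 227, 235, 234, 220, 192]
224 293 [53, 49, 45, 48, 44, 48, 45, 56, 98, 161, 194, 186, 146, 129, 132, 138, 142, 149, 149, 149, 150, 154, 150, 150, 150, 150, 142, 151, 152, 149, 149, 153, 159, 164, 171, 183, 191, 191, 183, 180]
225 293 [49, 47, 48, 50, 49, 45, 48, 67, 125, 177, 195, 176, 135, 112, 112, 114, 122, 126, 134, 136, 147, 158, 162, 154, 151, 147, 151, 150, 151, 147, 147, 150, 152, 151, 149, 147, 140, 145, 162, 180]
[319 211   1   6   6] [319.  213.5]
[302 228   3   7  14] [302.6 231. ]
[325 230   3   8  19] [326.  233.7]
```

```bash
python3 -m jog '[[[1,-0.4,-1.5,7,0,0,0],[1,0,0,7,0,0,0],[1,0,0,5,0,0,0],[1,0,0,3,0,0,0],[1,0,0,2,0,0,0],[1,0,0,2,0,0,0],[1,0,0,2,0,0,0],[1,0,0,2,0,0,0],[1,0,0,2,0,0,0],[1,0,0,0,0,0,0],[1,0,0,0,0,0,0]]]'

```

```text
time: 26.0
position: [478.2, -198.2, 47.5]
orientation: [[-0.121, 0.993, 0.0], [0.993, 0.121, 0.0], [0.0, 0.0, -1.0]]
ft_force: [1.3, 1.8, -1.6]
gripper_width: 8.3
gripper_force: 60.6
```

Entered freely (tips at about z = 20). Seating it now.

```bash
python3 -m jog '[[[1,0,0,2,0,0,0],[1,0,0,2,0,0,0],[1,0,0,1.5,0,0,0],[1,0,0,1,0,0,0],[1,0,0,1,0,0,0],[1,0,0,1,0,0,0],[1,0,0,0,0,0,0],[1,0,0,0,0,0,0]]]'

```

```text
time: 26.8
position: [478.2, -198.2, 39.4]
orientation: [[-0.121, 0.993, 0.001], [0.993, 0.121, 0.0], [0.0, 0.001, -1.0]]
ft_force: [0.9, 4.5, 4.7]
gripper_width: 8.4
gripper_force: 61.4
```

```bash
python3 -m jog '[[[1,0,0,1,0,0,0],[1,0,0,0.6,0,0,0],[1,0,0,0,0,0,0],[1,0,0,0,0,0,0]]]'
python3 -m jog '[[[0.74,0,0,0,0,0,0],[0.74,0,0,0,0,0,0],[0.74,0,0,0,0,0,0],[0.74,0,0,-15,0,0,0],[0.74,0,0,-25,0,0,0],[0.74,0,0,-30,0,0,0],[0.74,0,0,-15,0,0,0],[0.74,35.6,12.1,0,0,0,0],[0.74,35.6,12.1,0,0,0,0],[0.74,35.6,12.1,0,0,0,0],[0.74,35.6,12.1,0,0,0,0],[0.74,35.6,12.1,0,0,0,0],[0.74,35.6,12.1,0,0,0,0],[0.74,35.6,12.1,0,0,0,0],[0.74,35.6,12.1,0,0,0,0],[0.74,35.6,12.1,0,0,0,0],[0.74,35.6,12.1,0,0,0,0],[0.74,35.6,12.1,0,0,0,0],[0.74,35.6,12.1,0,0,0,0]]]'
python3 -m jog '[[[0.74,0,0,0,0,0,5],[0.74,0,0,0,0,0,5],[0.74,0,0,0,0,0,0],[0.74,0,0,0,0,0,0]]]'
python3 - <<'E'
from m import *
go(571,243.5,34.5,-3)
comp("stand",box((Z>5)&(Z<65)&(V>60),305,190,365,265))
comp("cover",box((V>200)&(S<40)&(Z<90),165,175,270,258))
Z=np.nan_to_num(Z)
for n,v0,v1 in(("y",200,219),("b",219,238)): comp(n,box((Z>45)&(Z<90),310,v0,362,v1))
comp("redtab",box(((H<8)|(H>172))&(S>90)&(V>60)&(Z>25)&(Z<75),178,180,260,220))
E
```

```text
time: 27.2
position: [478.2, -198.1, 39.3]
orientation: [[-0.121, 0.993, 0.001], [0.993, 0.121, -0.0], [-0.0, 0.001, -1.0]]
ft_force: [-1.7, 4.9, 15.9]
gripper_width: 8.9
gripper_force: 63.3
time: 29.1
position: [570.5, 244.3, 121.8]
orientation: [[-0.121, 0.993, -0.001], [0.993, 0.121, -0.001], [-0.001, -0.001, -1.0]]
ft_force: [0.4, -0.4, -0.2]
gripper_width: 22.4
gripper_force: 0.0
time: 29.5
position: [570.3, 242.9, 122.0]
orientation: [[0.052, 0.999, -0.001], [0.999, -0.052, -0.001], [-0.001, -0.001, -1.0]]
ft_force: [-0.5, 0.2, -0.1]
gripper_width: 22.4
gripper_force: 0.0
t 29.55 p [570.4 242.8 122.2] yaw -2.99 shift [ 0.8  0.6 87.7] rz 0.01 w 22.8 R13 [-0.001 -0.001]
stand ([array([ 475.9, -197.2]), array([173. , 110.6]), np.float64(6.3)], array([ 471.8, -196.6,   11.7]), 1526)
cover ([array([476.3, 161.9]), array([188.9,  87.5]), np.float64(87.3)], array([476.3, 154.2,  64.3]), 1463)
y ([array([ 527.4, -190.8]), array([10.2, 32.9]), np.float64(6.2)], array([ 526.3, -191.2,   58.5]), 42)
b ([array([ 475.6, -199. ]), array([ 9.8, 32.6]), np.float64(7.6)], array([ 474.4, -199.3,   58.7]), 41)
redtab ([array([567.6, 238.7]), array([ 8.7, 23.1]), np.float64(0.5)], array([568.1, 238.7,  54.9]), 29)
```

```bash
python3 -m jog '[[[0.74,0.8,0.4,14,0,0,0],[0.74,0,0,18,0,0,0],[0.74,0,0,18,0,0,0],[0.74,0,0,14,0,0,0],[0.74,0,0,12,0,0,0],[0.74,0,0,11.5,0,0,0],[0.74,0,0,0,0,0,0],[0.74,0,0,0,0,0,0],[1,0,0,0,0,0,0],[1,0,0,0,0,0,0],[1,0,0,0,0,0,0],[1,0,0,0,0,0,0]]]'
python3 -m jog '[[[1,0,0,-10,0,0,0],[1,0,0,-20,0,0,0],[1,0,0,-30,0,0,0],[1,0,0,-30,0,0,0],[1,0,0,-10,0,0,0],[1,0,0,0,0,0,0],[1,0,0,0,0,0,0]]]'
python3 -c "
from h import *
go(426.6,-204.2,110,7)"
```

```text
time: 30.75
position: [571.5, 244.3, 35.9]
orientation: [[0.053, 0.999, 0.002], [0.999, -0.053, 0.0], [0.001, 0.002, -1.0]]
ft_force: [0.8, -0.1, 4.1]
gripper_width: 8.6
gripper_force: 61.5
time: 31.45
position: [570.0, 243.8, 134.0]
orientation: [[0.053, 0.999, -0.002], [0.999, -0.053, -0.001], [-0.001, -0.002, -1.0]]
ft_force: [-1.1, -0.3, -0.4]
gripper_width: 8.4
gripper_force: 61.0
t 31.45 p [570.  243.8 134. ] yaw -3.05 shift [-455.  -119.3   24.6] rz -10.05 w 8.4 R13 [-0.002 -0.001]
```

```bash
python3 -m jog '[[[1,-35,-9.2,0,0,0,0],[1,-35,-9.2,0,0,0,0],[1,-35,-9.2,0,0,0,0],[1,-35,-9.2,0,0,0,0],[1,-35,-9.2,0,0,0,0],[1,-35,-9.2,0,0,0,0],[1,-35,-9.2,0,0,0,0],[1,-35,-9.2,0,0,0,0],[1,-35,-9.2,0,0,0,0],[1,-35,-9.2,0,0,0,0],[1,-35,-9.2,0,0,0,0],[1,-35,-9.2,0,0,0,0],[1,-34.4,-9,0,0,0,0],[1,0,0,10,0,0,-5],[1,0,0,15,0,0,-5],[1,0,0,15,0,0,0],[1,0,0,15,0,0,0],[1,0,0,0,0,0,0],[1,0,0,0,0,0,0],[1,0,0,0,0,0,0]]]'
python3 - <<'E'
from m import *
go(426.6,-203.6,72,7)
comp("stand",box((Z>5)&(Z<65)&(V>60),305,190,365,265))
for n,a in (("red",(H<8)|(H>172)),):
    m=box(a&(S>110)&(V>80),310,195,362,262); k,l,s,c=cv2.connectedComponentsWithStats(m.astype(np.uint8))
    for i in range(1,k): 
        if s[i,4]>3: print(n,c[i].round(1),s[i,4],np.nanmean(W[l==i],0).round(1))
E
```

```text
time: 33.45
position: [427.6, -203.4, 80.2]
orientation: [[-0.121, 0.993, 0.0], [0.993, 0.121, -0.0], [-0.0, 0.0, -1.0]]
ft_force: [1.1, -0.4, 0.7]
gripper_width: 8.7
gripper_force: 61.0
t 33.5 p [ 427.8 -203.5   80.5] yaw 6.95 shift [ 0.  -1.2  8.5] rz -0.05 w 8.9 R13 [ 0.001 -0.001]
stand ([array([ 426.1, -169.7]), array([81.8, 41.9]), np.float64(11.2)], array([ 411. , -163.5,   10.6]), 157)
red [325.4 246.2] 9 [ 420.3 -167.8   28. ]
```

```bash
python3 -m jog '[[[1,0,-1.2,7,0,0,0],[1,0,0,7,0,0,0],[1,0,0,5,0,0,0],[1,0,0,3,0,0,0],[1,0,0,2,0,0,0],[1,0,0,2,0,0,0],[1,0,0,2,0,0,0],[1,0,0,2,0,0,0],[1,0,0,2,0,0,0],[1,0,0,0,0,0,0],[1,0,0,0,0,0,0]]]'

```

```text
time: 34.6
position: [426.5, -203.5, 48.1]
orientation: [[-0.121, 0.993, 0.0], [0.993, 0.121, -0.0], [-0.0, 0.0, -1.0]]
ft_force: [-0.1, 0.7, -1.0]
gripper_width: 8.5
gripper_force: 61.0
```

```bash
python3 -m jog '[[[1,0,0,2,0,0,0],[1,0,0,2,0,0,0],[1,0,0,2,0,0,0],[1,0,0,1,0,0,0],[1,0,0,1,0,0,0],[1,0,0,1,0,0,0],[1,0,0,0.8,0,0,0],[1,0,0,0,0,0,0],[1,0,0,0,0,0,0]]]'

```

```text
time: 35.5
position: [426.6, -203.6, 39.9]
orientation: [[-0.121, 0.993, 0.001], [0.993, 0.121, -0.001], [-0.001, 0.001, -1.0]]
ft_force: [-1.1, 1.7, 13.2]
gripper_width: 8.6
gripper_force: 63.1
```

```bash
python3 -m jog '[[[0.74,0,0,0,0,0,0],[0.74,0,0,0,0,0,0],[0.74,0,0,0,0,0,0],[0.74,0,0,-15,0,0,0],[0.74,0,0,-25,0,0,0],[0.74,0,0,-30,0,0,0],[0.6,0,0,-15,0,0,0],[0.6,35,0,0,0,0,0],[0.6,35,0,0,0,0,0],[0.6,35,0,0,0,0,0],[0.6,35,0,0,0,0,0],[0.6,35,0,0,0,0,0],[0.6,0,0,0,0,0,0]]]'
python3 - <<'E'
from m import *
go(490,-384,100,7)
Z=np.nan_to_num(Z)
comp("stand",box((Z>5)&(Z<65)&(V>60),305,190,365,265))
for n,v0,v1 in(("y",200,219),("b",219,236),("r",236,256)): comp(n,box((Z>45)&(Z<90),310,v0,362,v1))
comp("sgrip",box((Z>35)&(Z<70),375,175,405,245))
comp("green",box((H>45)&(H<85)&(S>60),390,190,410,215))
comp("greenhi",box((H>45)&(H<85)&(S>60)&(Z>12),390,190,410,215))
comp("track",box((V>120)&(Z>7)&(Z<20),375,175,400,245))
comp("cover",box((V>200)&(S<40)&(Z<90),165,175,270,258))
save(f,"stand2.png",(305,180,415,262),7)
E
```

```text
time: 36.8
position: [402.9, -26.3, 122.7]
orientation: [[-0.125, 0.992, -0.003], [0.992, 0.125, 0.002], [0.002, -0.003, -1.0]]
ft_force: [-0.9, 0.1, -0.2]
gripper_width: 33.9
gripper_force: 0.0
t 36.85 p [404.1 -28.2 122.9] yaw 7.16 shift [-363.8   41.    22.7] rz 0.16 w 34.5 R13 [-0.001  0.   ]
stand ([array([ 476.4, -194.4]), array([175. , 107.9]), np.float64(6.9)], array([ 472.5, -195.9,   11.7]), 1535)
y ([array([ 527.3, -190.9]), array([10. , 32.9]), np.float64(5.7)], array([ 526.1, -191.1,   60.2]), 40)
b ([array([ 476. , -200.9]), array([10.3, 36.4]), np.float64(7.7)], array([ 474.4, -199.5,   58.7]), 41)
r ([array([ 424. , -204.1]), array([10.1, 32.4]), np.float64(5.3)], array([ 423.5, -204.2,   59.6]), 39)
sgrip ([array([ 490.4, -384.4]), array([19.7, 26.7]), np.float64(7.8)], array([ 490.3, -384.1,   52.6]), 61)
green ([array([ 567.7, -411.6]), array([22.7, 21. ]), np.float64(19.0)], array([ 5.652e+02, -4.107e+02,  2.000e-01]), 40)
greenhi ([array([ 565.4, -407.4]), array([ 5.1, 11.6]), np.float64(17.4)], array([ 564.9, -407.8,   19.1]), 8)
track ([array([ 555.5, -385.9]), array([119.7,  56.1]), np.float64(6.0)], array([ 558.8, -376.9,   13.2]), 386)
cover ([array([478.1, 199.5]), array([183.9,  85.9]), np.float64(87.1)], array([480.3, 207.6,  64.1]), 1363)
```

View pics/stand2.png

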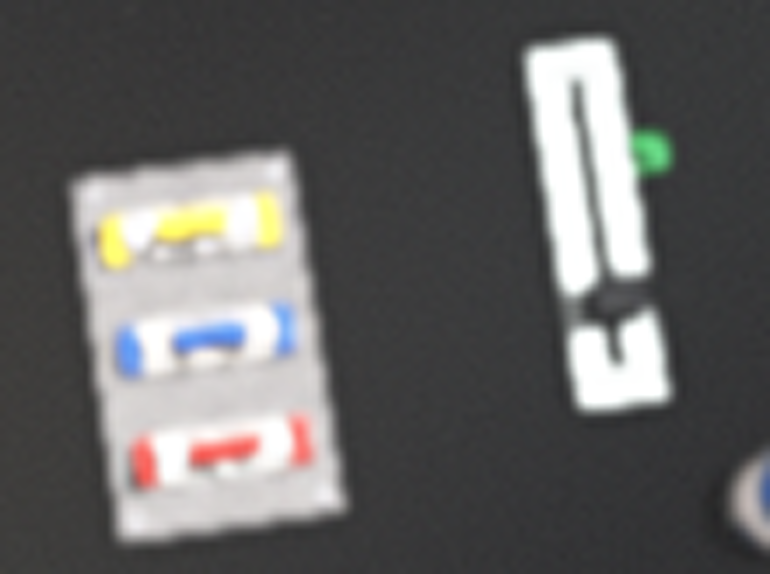

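```bash
python3 -m jog '[[[0.55,-30.3,3.45,0,0,0,0],[0.55,-30.3,3.45,0,0,0,0],[0.55,-30.3,3.45,0,0,0,0],[0.55,-30.3,3.45,0,0,0,0],[0.55,-30.3,3.45,0,0,0,0],[0.55,-30.3,3.45,0,0,0,0],[0.55,-30.3,3.45,0,0,0,0],[0.55,-30.3,3.45,0,0,0,0],[0.55,-30.3,3.45,0,0,0,0],[0.55,-30.3,3.45,0,0,0,0],[0.55,-30.3,3.45,0,0,0,0],[0.55,-30.3,3.45,0,0,0,0],[0.55,0,0,15,0,0,0],[0.55,0,0,10,0,0,0],[0.55,0,0,0,0,0,0],[0.55,0,0,0,0,0,0]]]'
python3 -c "
from h import *
go(490.4,-384.2,35,7)"
```

```text
time: 38.45
position: [489.5, -385.4, 97.9]
orientation: [[-0.121, 0.993, -0.001], [0.993, 0.121, 0.001], [0.001, -0.001, -1.0]]
ft_force: [0.4, 0.0, 0.6]
gripper_width: 38.2
gripper_force: 0.0
t 38.45 p [ 489.5 -385.4   97.9] yaw 6.94 shift [ 1.   1.1 62.9] rz -0.06 w 38.2 R13 [-0.001  0.001]
```

```bash
python3 -m jog '[[[0.55,1,1.1,15,0,0,0],[0.55,0,0,16,0,0,0],[0.55,0,0,16,0,0,0],[0.55,0,0,15,0,0,0],[0.55,0,0,0,0,0,0],[1,0,0,0,0,0,0],[1,0,0,0,0,0,0],[1,0,0,0,0,0,0],[1,0,0,0,0,0,0],[1,0,5.5,0,0,0,0],[1,0,11,0,0,0,0],[1,0,11,0,0,0,0],[1,0,11,0,0,0,0],[1,0,11,0,0,0,0],[1,0,11,0,0,0,0],[1,0,11,0,0,0,0],[1,0,0,0,0,0,0],[1,0,0,0,0,0,0],[1,0,0,0,0,0,0]]]'
python3 -c "
from h import *
go(490.4,-384.2,35,7)"
```

```text
time: 40.35
position: [563.6, -377.3, 37.6]
orientation: [[-0.121, 0.993, 0.004], [0.993, 0.121, -0.003], [-0.004, 0.003, -1.0]]
ft_force: [1.7, -2.1, 5.6]
gripper_width: 18.7
gripper_force: 60.8
t 40.35 p [ 563.6 -377.3   37.6] yaw 6.94 shift [  2.  -73.5   2.4] rz -0.06 w 18.7 R13 [ 0.004 -0.003]
```

Release, lift clear, and check the slider against the mark, plus the cover.

```bash
python3 -m jog '[[[0.55,0,0,0,0,0,0],[0.55,0,0,0,0,0,0],[0.55,0,0,0,0,0,0],[0.55,0,0,-15,0,0,0],[0.55,0,0,-25,0,0,0],[0.55,0,0,-30,0,0,0],[0.5,0,0,-20,0,0,0],[0.5,30,-15,0,0,0,0],[0.5,30,-15,0,0,0,0],[0.5,30,-15,0,0,0,0],[0.5,30,-15,0,0,0,0],[0.5,30,-15,0,0,0,0],[0.5,30,-5,0,0,0,0],[0.5,30,0,0,0,0,0],[0.5,30,0,0,0,0,0],[0.5,30,0,0,0,0,0],[0.5,30,0,0,0,0,0],[0.5,30,0,0,0,0,0],[0.5,30,0,0,0,0,0],[0.5,0,0,0,0,0,0]]]'
python3 - <<'E'
from m import *
go(477,176.7,105,-3)
Z=np.nan_to_num(Z)
comp("stand",box((Z>5)&(Z<65)&(V>60),305,190,365,265))
comp("sgrip",box((Z>35)&(Z<70),375,175,405,245))
comp("greenhi",box((H>45)&(H<85)&(S>60)&(Z>12),390,190,410,215))
comp("cover",box((V>200)&(S<40)&(Z<90)&(Z>20),165,175,270,258))
comp("cgrip",box((Z>71)&(Z<90),190,200,245,250))
save(f,"sl.png",(370,175,415,245),8)
save(f,"case3.png",(160,170,275,262),5)
a=cv2.imread("pics/sl.png");b=cv2.imread("pics/case3.png");H0=max(a.shape[0],b.shape[0])
a=cv2.copyMakeBorder(a[:H0],0,H0-a.shape[0],0,0,0);b=cv2.copyMakeBorder(b,0,H0-b.shape[0],0,0,0)
c=np.hstack([a,b]);s=min(1,800/c.shape[1]);cv2.imwrite("pics/both.png",cv2.resize(c,None,fx=s,fy=s));print(s)
E
```

```text
time: 42.35
position: [437.9, -25.4, 127.1]
orientation: [[-0.124, 0.992, -0.0], [0.992, 0.124, 0.001], [0.001, -0.0, -1.0]]
ft_force: [-0.4, -1.2, 0.4]
gripper_width: 42.6
gripper_force: 0.0
t 42.4 p [438.9 -27.  127.2] yaw 7.12 shift [197.4  63.1  22.1] rz 10.12 w 42.8 R13 [ 0.001 -0.   ]
stand ([array([ 476.8, -196.5]), array([173.6, 111.6]), np.float64(6.5)], array([ 473.3, -196.4,   11.9]), 1535)
sgrip ([array([ 560.1, -377.1]), array([18.9, 27.9]), np.float64(4.6)], array([ 558.5, -375.3,   53.1]), 60)
greenhi ([array([ 565. , -406.9]), array([ 5.7, 10.4]), np.float64(22.9)], array([ 564.4, -406.4,   19. ]), 9)
cover ([array([478.5, 209.9]), array([163.7,  86. ]), np.float64(86.5)], array([479.9, 214.6,  64.4]), 1254)
cgrip ([array([473.7, 179.9]), array([50.2, 14.1]), np.float64(89.4)], array([473.6, 179.7,  78.7]), 77)
0.8556149732620321
```

View pics/both.png

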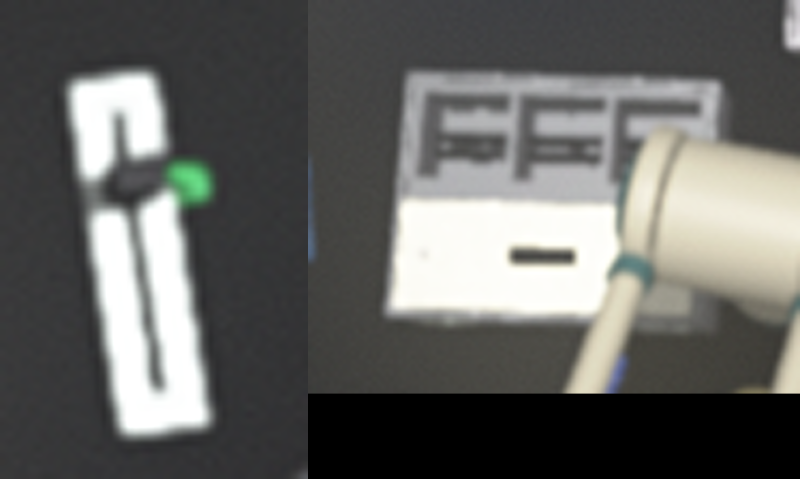

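```bash
python3 - <<'E'
from m import *
def uv2w(u,v,z):
    d=R.T@np.array([(u-K[0,2])/K[0,0],(v-K[1,2])/K[1,1],1]); c=-R.T@t; return c+d*(z-c[2])/d[2]
m=big(box((H>45)&(H<85)&(S>60),390,190,410,215)); w=m*S; v,u=np.indices(m.shape)
cu,cv=(u*w).sum()/w.sum(),(v*w).sum()/w.sum(); P=uv2w(cu,cv,10); print("mark",cu,cv,P)
Zn=np.nan_to_num(Z); g=big(box((Zn>46)&(Zn<62),375,175,402,245)); cu,cv=(u*g).sum()/g.sum(),(v*g).sum()/g.sum(); G=uv2w(cu,cv,54.5); print("grip",cu,cv,G,g.sum())
d=np.array([.9947,.103,0]); print("along",(P-G)@d)
E
```

```text
mark 397.435349940688 200.97568208778173 [ 566.08775517 -408.89511154   10.        ]
grip 389.6666666666667 200.72916666666666 [ 559.3126361  -376.97753675   54.5       ] 48
along 3.451700741697604
```

```bash
python3 - <<'E'
from al import *
def uv2w(u,v,z):
    d=R2.T@np.array([(u-K2[0,2])/K2[0,0],(v-K2[1,2])/K2[1,1],1]); c=-R2.T@t2; return c+d*(z-c[2])/d[2]
H,S,V=[h2[...,i].astype(int) for i in range(3)]
u0,v0=pr([565.5,-408.5,10]); print(u0,v0); v,u=np.indices(H.shape)
near=(abs(u-u0)<18)&(abs(v-v0)<18)
m=big((H>45)&(H<85)&(S>60)&near); w=m*S; P=uv2w((u*w).sum()/w.sum(),(v*w).sum()/w.sum(),10)
Z=np.nan_to_num(W2[...,2]); u1,v1=pr([559.5,-377,54.5]); near=(abs(u-u1)<14)&(abs(v-v1)<14)
g=big((Z>47)&(Z<64)&near); G=uv2w(u[g].mean(),v[g].mean(),54.5)
print(P,m.sum(),G,g.sum(),"along",(P-G)@np.array([.9947,.103,0]))
G2=np.median(W2[g],0);P2=np.nanmedian(W2[m],0);print(G2,P2)
save(f2,"sl2.png",(int(u0)-40,int(v0)-40,int(u0)+40,int(v0)+30),8)
E
```

```text
389.79845444631735 232.2986319503603
[ 561.97340439 -411.88224829   10.        ] 55 [ 556.04620999 -380.60803171   54.5       ] 45 along 2.674535964245304
[ 555.98913204 -379.65263452   52.92435306] [ 565.70988704 -410.89296786    0.644241  ]
```

View pics/sl2.png

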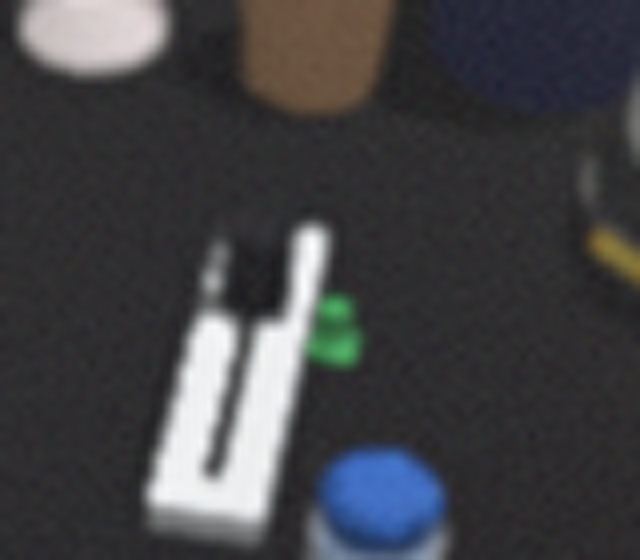

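Both cameras put the grip about 2.6 mm short of the mark, within the 6 mm tolerance. The cover now lies at case x ≈ -40, y ≈ +3, so it shifted slightly. I'll close it.

```bash
python3 -m jog '[[[0.5,28.7,8.6,3,0,0,0],[0.5,28.7,8.6,3,0,0,0],[0.5,28.7,8.6,3,0,0,0],[0.5,28.7,8.6,3,0,0,0],[0.5,28.7,8.6,3,0,0,0],[0.5,28.7,8.6,3,0,0,0],[0.5,28.7,8.6,3,0,0,0],[0.5,0,0,0,0,0,5],[0.5,0,0,0,0,0,5],[0.5,0,0,0,0,0,0],[0.5,0,0,0,0,0,0]]]'
python3 -c "
from al import *
go(474.5,179.5,71,-3)
Z=np.nan_to_num(W2[...,2]); 
u1,v1=pr([475,178,79]);v,u=np.indices(Z.shape);near=(abs(u-u1)<22)&(abs(v-v1)<16)
print(rect(W2,big((Z>70)&(Z<90)&near)))"
```

```text
time: 43.6
position: [475.3, 177.7, 105.3]
orientation: [[0.053, 0.999, 0.0], [0.999, -0.053, -0.0], [-0.0, 0.0, -1.0]]
ft_force: [0.6, -0.2, -0.6]
gripper_width: 42.5
gripper_force: 0.0
t 43.65 p [475.1 177.7 105.4] yaw -3.04 shift [ 1.7 -0.7 34.4] rz -0.04 w 42.6 R13 [ 0. -0.]
([array([473.2, 174.4]), array([18.7, 48.3]), np.float64(1.7)], array([471.4, 173.8,  77.5]), 72)
```

```bash
python3 -m jog '[[[0.5,0,0,12,0,0,0],[0.5,0,0,12,0,0,0],[0.5,0,0,9.5,0,0,0],[0.5,0,0,0,0,0,0],[0.7,0,0,0,0,0,0],[1,0,0,0,0,0,0],[1,0,0,0,0,0,0],[1,0,0,0,0,0,0],[1,0,0,0,0,0,0],[1,0,0,0,0,0,0]]]'
python3 -c "
from h import *
go(564.5,171.8,71,-3)"
```

```text
time: 44.65
position: [475.7, 178.6, 72.3]
orientation: [[0.053, 0.999, 0.002], [0.999, -0.053, 0.0], [0.0, 0.002, -1.0]]
ft_force: [2.9, 0.7, 0.1]
gripper_width: 11.4
gripper_force: 62.3
t 44.65 p [475.7 178.6  72.3] yaw -3.05 shift [-2.1 89.   1.5] rz -0.05 w 11.4 R13 [0.002 0.   ]
```

```bash
python3 -m jog '[[[1,0,6,0,0,0,0],[1,-0.5,10,0,0,0,0],[1,-0.5,12,0,0,0,0],[1,-0.5,12,0,0,0,0],[1,-0.5,12,0,0,0,0],[1,0,12,0,0,0,0],[1,0,10,0,0,0,0],[1,0,8,0,0,0,0],[1,0,5,0,0,0,0],[1,0,2,0,0,0,0],[1,0,0,0,0,0,0],[1,0,0,0,0,0,0],[1,0,0,0,0,0,0]]]'
python3 -c "
from h import *
go(564.5,171.8,71,-3)"
```

```text
time: 45.95
position: [558.9, 171.9, 72.2]
orientation: [[0.054, 0.999, -0.009], [0.999, -0.054, -0.0], [-0.001, -0.009, -1.0]]
ft_force: [-5.8, 0.2, 10.6]
gripper_width: 11.5
gripper_force: 63.4
t 45.95 p [558.9 171.9  72.2] yaw -3.07 shift [0.2 5.6 1.1] rz -0.07 w 11.5 R13 [-0.009 -0.   ]
```

```bash
python3 -m jog '[[[1,0,1.5,0,0,0,0],[1,0,1.5,0,0,0,0],[1,0,0,0,0,0,0],[1,0,0,0,0,0,0]]]'
python3 - <<'E'
from m import *
Z=np.nan_to_num(Z)
comp("case",box((Z>45)&(Z<75),165,175,270,258))
comp("cover",box((V>200)&(S<40)&(Z<72)&(Z>50),165,175,270,258))
go(564.5,171.8,71,-3)
E
```

```text
time: 46.35
position: [561.6, 171.8, 72.2]
orientation: [[0.054, 0.999, -0.009], [0.999, -0.054, -0.0], [-0.001, -0.009, -1.0]]
ft_force: [-6.8, 0.1, 10.5]
gripper_width: 11.8
gripper_force: 63.4
case ([array([517.6, 130.6]), array([149. , 183.2]), np.float64(86.7)], array([507.7, 118.5,  61.4]), 2279)
cover ([array([558.5, 115.5]), array([108.1,  86. ]), np.float64(87.9)], array([556.9, 113.5,  63.6]), 825)
t 46.4 p [561.6 171.8  72.2] yaw -3.07 shift [0.2 2.9 1.2] rz -0.07 w 12.0 R13 [-0.009 -0.   ]
```

```bash
python3 -m jog '[[[1,0,1.5,0,0,0,0],[1,0,1.5,0,0,0,0],[1,0,1,0,0,0,0],[1,0,0,0,0,0,0],[1,0,0,0,0,0,0]]]'
python3 -m jog '[[[0.5,0,0,0,0,0,0],[0.5,0,0,0,0,0,0],[0.5,0,0,0,0,0,0],[0.5,0,0,-15,0,0,0],[0.5,0,0,-25,0,0,0],[0.5,0,0,-25,0,0,0],[0.5,0,0,-25,0,0,0],[0.5,-35,0,0,0,0,0],[0.5,-35,-20,0,0,0,0],[0.5,-35,-20,0,0,0,0],[0.5,-35,-20,0,0,0,0],[0.5,-35,-20,0,0,0,0],[0.5,-35,-20,0,0,0,0],[0.5,-35,-20,0,0,0,0],[0.5,-35,-20,0,0,0,0],[0.5,-35,0,0,0,0,0],[0.5,-35,0,0,0,0,0],[0.5,-35,0,0,0,0,0],[0.5,0,0,0,0,0,0]]]'
python3 - <<'E'
from m import *
Z=np.nan_to_num(Z)
comp("case",box((Z>45)&(Z<75),165,175,270,258))
comp("cover",box((V>200)&(S<40)&(Z<90)&(Z>20),165,175,270,258))
comp("cgrip",box((Z>71)&(Z<90),190,190,245,215))
comp("stand",box((Z>5)&(Z<65)&(V>60),305,190,365,265))
comp("usedt",box((Z>7)&(V<80),275,150,297,180))
for n,v0,v1 in(("y",200,219),("b",219,236),("r",236,256)): comp(n,box((Z>45)&(Z<90),310,v0,362,v1))
go(0,0,0); save(f,"end.png",(150,130,450,270),2.6)
E
```

```text
time: 46.9
position: [565.5, 171.5, 72.2]
orientation: [[0.053, 0.999, -0.01], [0.999, -0.053, -0.0], [-0.001, -0.01, -1.0]]
ft_force: [-7.8, 0.5, 9.9]
gripper_width: 11.8
gripper_force: 63.4
time: 48.8
position: [410.6, -210.0, 161.9]
orientation: [[0.057, 0.998, 0.001], [0.998, -0.057, -0.003], [-0.003, 0.001, -1.0]]
ft_force: [0.2, 0.7, -0.3]
gripper_width: 42.8
gripper_force: 0.0
case ([array([520.2, 174.9]), array([237.1, 183.5]), np.float64(87.0)], array([516.5, 173.8,  61.7]), 4179)
cover ([array([564.9, 172.2]), array([225.3,  85.3]), np.float64(87.1)], array([563.6, 170.4,  64.1]), 1722)
cgrip ([array([562.7, 172.6]), array([48.9, 19.9]), np.float64(78.8)], array([562.4, 171.8,  79. ]), 81)
stand ([array([ 421.5, -170.9]), array([68.1, 39.4]), np.float64(8.3)], array([ 412.5, -163.5,   10.6]), 145)
usedt ([array([681.9, -42.9]), array([ 5.4, 23.4]), np.float64(7.5)], array([681.9, -41.5,  52.3]), 15)
y none
b none
r none
t 48.85 p [ 410.1 -207.5  161.6] yaw -3.26 shift [ 183.9 -421.2  161.6] rz None w 42.7 R13 [ 0. -0.]
```

View pics/end.png

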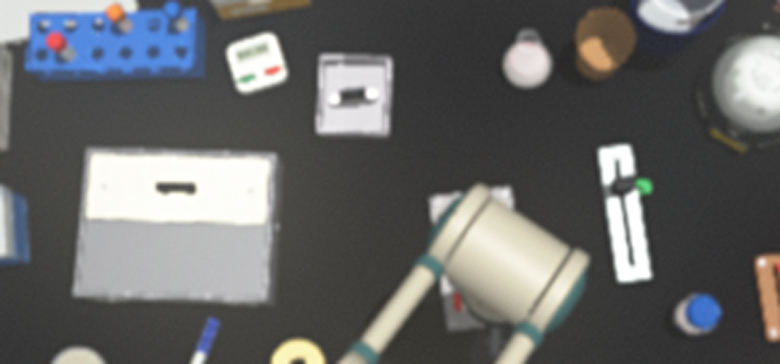

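```bash
python3 -m jog '[[[0.5,35,0,0,0,0,0],[0.5,35,0,0,0,0,0],[0.5,35,0,0,0,0,0],[0.5,35,0,0,0,0,0],[0.5,35,0,0,0,0,0],[0.5,0,0,0,0,0,0],[0.5,0,0,0,0,0,0]]]'
python3 - <<'E'
from m import *
Z=np.nan_to_num(Z)
comp("stand",box((Z>5)&(Z<65)&(V>60),305,190,365,265))
for n,v0,v1 in(("y",200,219),("b",219,236),("r",236,256)): comp(n,box((Z>45)&(Z<90),310,v0,362,v1))
comp("sgrip",box((Z>35)&(Z<70),375,175,405,245))
save(f,"end2.png",(305,180,415,262),7)
E
```

```text
time: 49.55
position: [418.9, -29.5, 161.7]
orientation: [[0.05, 0.999, -0.0], [0.999, -0.05, -0.0], [-0.0, -0.0, -1.0]]
ft_force: [0.0, -0.3, 0.3]
gripper_width: 42.9
gripper_force: 0.0
stand ([array([ 476. , -197.1]), array([174.1, 110.2]), np.float64(6.5)], array([ 472.4, -196.7,   11.9]), 1525)
y ([array([ 526.9, -191. ]), array([10.2, 33. ]), np.float64(6.8)], array([ 525.7, -191. ,   60.8]), 43)
b ([array([ 475.8, -198.9]), array([10.3, 32.4]), np.float64(6.2)], array([ 474.4, -199.3,   60.1]), 38)
r ([array([ 423.9, -203.9]), array([ 9.7, 32.4]), np.float64(7.1)], array([ 423.7, -202.7,   60.3]), 40)
sgrip ([array([ 560.5, -377.4]), array([20.3, 27.9]), np.float64(5.7)], array([ 558.9, -374.8,   52.9]), 60)
```

View pics/end2.png

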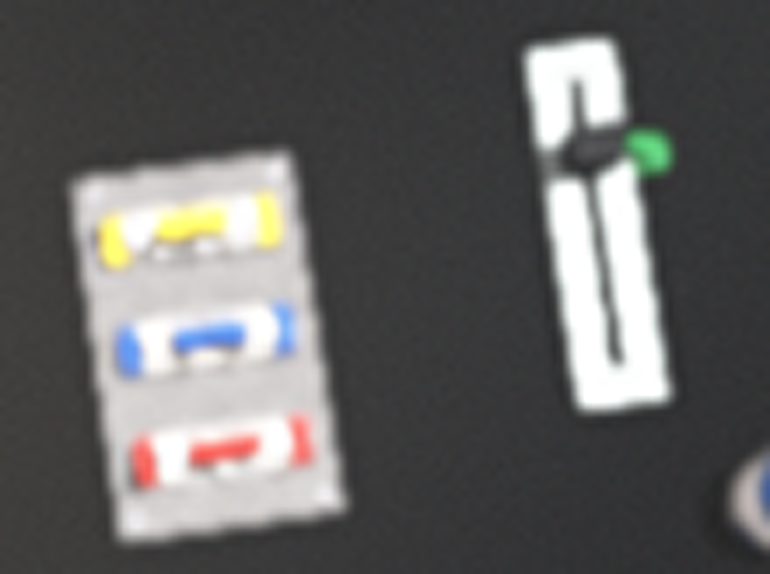

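The picture shows all three combs seated and upright in their own guides, the slider level with the mark and the cover closed, so I'm handing in.

```bash
python3 -c "
from rig import *
print(close_job())"
```

```text
the job is handed in; nothing more can be done
None
```

I've handed the job in, with no verdict returned: the used comb is in the tray, the red, blue and yellow combs are home in their own guides, the slider grip measures about 2.6 mm short of level with the green mark (6 mm allowed), the cover is closed to within about 1 mm, and the flask is standing.

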